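Seat a wheel axle against the end stop of a V-groove length gauge

ROBOT

A 6-joint arm with a two-finger parallel gripper is mounted at the origin on a cart in front of the work surface, level with it; the furniture and walls round the work are solid. World frame = base frame: x ahead of the robot, y to its left, z up, the work surface at z = 0. Lengths are in m, angles in degrees, forces in N, time in s.
With the tool pointing down it reaches from about 0.4 to 0.825 m from the base axis. Payload 7 kg.
Tool frame: the origin (TCP) lies midway between the tips of the shut fingers; the grasp point (between the pads) lies r.pinch_z behind it (r.pinch_z is the distance from the TCP to the grasp point, in m); z points along the fingers, y is the line along which they close (so a half turn about z gives the same grasp; the last joint's range is limited). The gripper opens to 88 mm and grips with 3 to 60 N. Pads are 19 mm wide; open, the fingers measure 130 mm over their backs; the gripper's body (78 mm by 193 mm) begins 47 mm behind the grasp point.
Start: joints at [-59.066, 20.546, 0.682, 0, -70.136, -16.507], TCP at [0.168, -0.654, 0.227] pointing down, gripper open.
Joint ranges: [-176.03, 176.03], [-82.01, 121.73], [-58.28, 71.71], [-173.87, 95.51], [-174.79, -0.11], [-173.66, 173.66]. Speed limits (degrees/s): [136.94, 136.94, 172.46, 180, 180, 180].

INTERFACE

Orientations are given as [roll, pitch, yaw] about the fixed x, y, z axes, in that order (R = Rz(yaw) Ry(pitch) Rx(roll)).
In Python, from plant import r, optics, job gives the robot as it stands.
- The arm moves only by the shell command python3 -m crank 'ROWS' [FORCE]. ROWS is JSON, a list of rows, each an object with "xyz": the shift along the tool's x, y, z in units of 30 mm (1.0 is 30 mm), a list of three; "delta_rot": the turn, a rotation vector about the tool's x, y, z in degrees, a list of three; "claw": the closure, from 0 (fully open) to 1 (shut). A call has 1 to 20 rows; each row is the pose to reach, as a shift and turn from the pose commanded when the call began, along the tool's axes at that moment; what a row does not reach only later rows make up. A row lasts 1/8 s, in which the tool goes at most 62.5 mm and 10.7 degrees, less where a joint would pass 70% of its speed; a pose out of reach is approached as far as the arm can. A call with a gripper value outside its range is refused whole. The fingers move at their own pace and stop on an object; FORCE is the grip in N (left out, the last holds). Time passes only in rows, so rows that repeat a pose let the fingers close. It gives the time, the measured TCP pose, the force, the opening and the grip force at its end, in the units of the state.
- r.get_state(): the state, without advancing time (a new reading comes with each control period).
- optics.capture(name): name is "scene" or "top" or "wrist"; returns a dict with "img" (420x560x3 uint8, blue, green, red), "fovy" (degrees; the focal length in pixels is half the picture's height over the tangent of half this angle, whatever the lens; pixels are square), "cx", "cy" (the principal point, pixels), "dist" ([k1, k2, p1, p2, k3] as OpenCV has them; the pictures are not rectified), "eye" and "rotation" of the camera in the world; the wrist camera has in their place "hand_eye" (4x4, takes a point from camera to tool coordinates, whose origin is the TCP and whose axes are the flange's). Camera axes: x right, y up, looking along -z (the intrinsics and any distortion apply to the point x, -y, -z); pixel columns grow to the right and rows downward; lengths in m; the calibration is good to about 2 mm. A picture is of the moment at which its call begins: read the wrist's pose just before it. There is no depth.
- job.close_job(): hands the job in; it is judged then, once.
The state is a dict: "time_s": time; "joints": joint angles; "qd": joint speeds; "joint_torque": joint torques, N m; "tcp_pos": TCP position; "eef_rot": TCP orientation; "contact_force": force on the tool from outside, world axes, zero at the start; "moment": the same for the moment, N m; "gripper_width": finger opening in m; "gripper_force": force on a finger pad.
Only numpy, scipy, OpenCV 4.12 (cv2) and the standard library are available. Lean on these libraries where they do the work, as an engineer would, in place of code of your own. Each camera call takes 0.05 s, during which the arm holds its last target. There are 200 camera calls.

TASK

Take the loose steel wheel axle from its wooden rest, lay it in the V-groove of the length gauge, then slide it along the groove until its end bears on the end stop, and hold it there for a moment with a light push of some 8 N, never more than 20 N, so that the stop's little spring pin is fully in. Leave the axle lying in the groove against the stop, let go, and do not disturb the other things on the bench.

Things in the scene. Friction and masses are not known exactly. Their poses are not given: they have to be found in the camera images.
- axle_mid (a point): centre of the loose wheel axle: a plain grey steel round bar, 20 mm diameter, 150 mm long, both ends alike and flat (either may lead), 0.19 to 0.30 kg. On its axis, at mid length; x runs along the axle (it may be rolled about x). At first it lies level on the wooden rest, its axis 36 mm above the bench, its middle within 6 mm of the rest's
- axle: the same axle, same origin and axes as axle_mid
- axle_rest: fixed wooden rest, 100 mm long (x, along the axle), 50 mm wide (y). Base 8 mm thick; two cross pieces, 14 mm thick, centred 40 mm either side of the middle (66 mm clear between them), tops 40 mm above the bench, with 22 mm wide notches that hold the axle. Between them the axle is free on both sides. Origin: middle of the underside, on the bench, z up
- gauge: fixed length gauge: grey base plate 300 x 60 x 10 mm with two aluminium V-groove blocks and an end stop. Origin: middle of the underside, on the bench; x runs along the groove towards the stop, z up. The 90 degree groove, open upward, lies along y = 0 on blocks 44 mm wide, from x = -130 to -75 mm and from -25 to +65 mm. A seated axle has its axis at z = 40 mm; block tops are at z = 36 mm
- finger_gap (a point): middle of the 50 mm gap between the two blocks (gauge x = -50 mm, y = 0, z = 40 mm), for fingers that lay the axle down: here it is open down to the base plate, whose top is at z = 10 mm. An axle laid with its middle here spans gauge x = -125 to +25 mm, over both blocks
- groove_entry (a point): start of the groove, on the axis of a seated axle (gauge x = -130 mm, y = 0, z = 40 mm). All of the axle above z = 36 mm stands clear of the blocks, so its end face can be pushed from behind
- groove_end (a point): end of the groove, on the same axis (gauge x = +65 mm, z = 40 mm). Beyond it the rigid steel end stop (44 mm wide, top z = 57 mm, clamp knob above it to z = 71 mm) is clamped, at another place each time, not measured: its face is anywhere from gauge x = +80 to +115 mm. Once the axle touches it the force rises steeply: push slowly (about 5 mm/s) and watch the force
- touch_pin (a joint): small brass spring pin in the face of the end stop, on the axle's axis: 0 m = standing out 5 mm, about 0.005 m = pressed in flush, when the axle's end touches the face. Its spring is weak (under 0.5 N), weaker than the axle's friction in the groove (1 to 3 N), so the axle stays where it is left
- pedal_mid (a point): bystander: black bicycle pedal, 80 x 140 x 22 mm, lying flat; loose, to be left alone. Point at its middle, half-way up
- tape_roll_mid (a point): bystander: dark roll of tape, 89 mm wide, 25 mm high, lying flat; loose, to be left alone. Point at its middle, half-way up
- tape_measure_mid (a point): bystander: yellow tape measure, 65 x 82 x 36 mm; loose, to be left alone. Point at its middle, half-way up
- hex_key_6_mid (a point): bystander: dark L-shaped hex key, 52 x 154 x 9 mm; loose, to be left alone. Point at its middle, half-way up
- tyre_lever_3_mid (a point): bystander: tyre lever, 19 x 122 x 11 mm; loose, to be left alone. Point at its middle, half-way up

How it is judged:
By the outcome, as a careful person would: the job done as asked, in the order asked, and still so for the second after the job is handed in, with the robot touching nothing.
It also fails if it takes over 72 s, if anything falls off the work surface, if the arm or the gripper's body presses on something with over 40 N, if the wrist force passes 120 N, or if a joint passes its speed limit or range.

## Working session

There is one attempt and no reset: what is moved stays moved. The work goes in short steps, Python scripts to look and compute and a shell command to move; the robot and the scene stay as the last step left them, time stands still between calls to the robot, and variables do not carry over. Pictures are saved under pics/ and viewed, at most 13 in all, crops included, and the job is handed in when it is done.

```bash
ls; mkdir -p pics; python3 - <<'E'
from plant import r,optics,job
import cv2
print(r.get_state(), r.pinch_z)
for n in("top","scene"):
    c=optics.capture(n); cv2.imwrite(f"pics/{n}0.png",c["img"]); print({k:v for k,v in c.items() if k!="img"})
E
```

```text
pics
{'time_s': 0.0, 'joints': array([-5.90652630e+01,  2.05905088e+01,  6.34283542e-01, -1.82433789e-02,
       -7.01378647e+01, -1.65065333e+01]), 'qd': array([-0.11044761, -0.0112886 ,  0.07726765,  0.00185027, -0.05735605,
        0.00882058]), 'joint_torque': array([ 5.15685842e-04, -5.82707334e+01,  2.93053633e+01,  6.99657887e+00,
        6.85199499e-03, -1.77102997e-04]), 'tcp_pos': array([ 0.1680212 , -0.65324405,  0.22564294]), 'eef_rot': array([ 1.79904915e+02, -1.02923228e-02, -1.65578000e+02]), 'contact_force': array([-0.10525343,  0.20297142, -0.10164888]), 'moment': array([-0.01812604,  0.01348662,  0.01795395]), 'gripper_force': 0.0, 'gripper_width': 0.08765463244318025} 0.0188
{'fovy': 50.82359574875863, 'cx': 273.2627819226286, 'cy': 215.66901170877117, 'dist': array([-0.00548207,  0.        ,  0.        ,  0.        ,  0.        ]), 'eye': array([ 0.32056781, -0.04034247,  0.90206508]), 'rotation': array([ 12.97947394,   0.09520526, -91.78942105])}
{'fovy': 52.820591612842634, 'cx': 279.029238525031, 'cy': 210.92220653656685, 'dist': array([-0.02420301,  0.        ,  0.        ,  0.        ,  0.        ]), 'eye': array([ 0.05243598, -0.40480624,  0.64885344]), 'rotation': array([ 4.41113943e+01,  3.68041397e-02, -5.16315997e+01])}
```

View pics/top0.png

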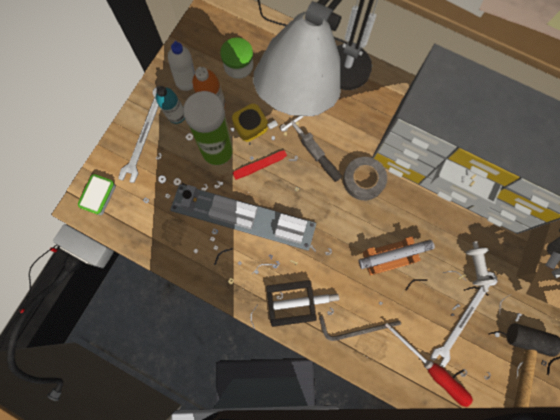

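View pics/scene0.png

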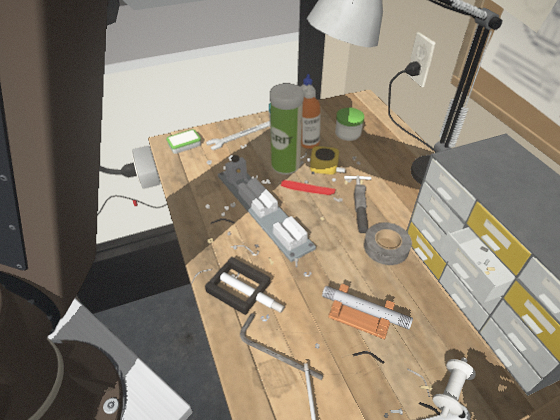

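The top view shows the axle from (360,264) to (433,246), and the gauge from its stop at (175,195) to its entry end at (313,235). The green can is at (207,130) and the lamp head at (300,60). I'll zoom in on the axle and gauge.

```bash
cat > h.py <<'E'
import numpy as np,cv2
from scipy.spatial.transform import Rotation as Ro
def K(c):
    f=c["img"].shape[0]/2/np.tan(np.radians(c["fovy"]/2)); return np.array([[f,0,c["cx"]],[0,f,c["cy"]],[0,0,1.]])
def pose(c,st=None):
    if "eye" in c: return np.array(c["eye"]),Ro.from_euler("xyz",c["rotation"],degrees=True).as_matrix()
    R=Ro.from_euler("xyz",st["eef_rot"],degrees=True).as_matrix();H=np.array(c["hand_eye"])
    return st["tcp_pos"]+R@H[:3,3],R@H[:3,:3]
def cast(c,px,z,st=None):
    e,R=pose(c,st);u=cv2.undistortPoints(np.array(px,float).reshape(-1,1,2),K(c),np.array(c["dist"])).reshape(-1,2)
    d=np.c_[u[:,0],-u[:,1],-np.ones(len(u))]@R.T
    return e+d*((z-e[2])/d[:,2])[:,None]
def proj(c,P,st=None):
    e,R=pose(c,st);q=(np.array(P,float)-e)@R*[1,-1,-1]
    return cv2.projectPoints(q,np.zeros(3),np.zeros(3),K(c),np.array(c["dist"]))[0].reshape(-1,2)
E
python3 - <<'E'
import cv2,numpy as np
a=cv2.imread("pics/top0.png")
g=cv2.resize(a[175:255,160:325],None,fx=4.8,fy=4.8,interpolation=cv2.INTER_CUBIC)[:300]
b=cv2.resize(a[225:285,345:450],None,fx=4.8,fy=4.8,interpolation=cv2.INTER_CUBIC)
g=cv2.resize(a[180:250,160:325],None,fx=4.8,fy=4.8,interpolation=cv2.INTER_CUBIC)
o=np.zeros((g.shape[0]+b.shape[0],792,3),np.uint8); o[:g.shape[0],:g.shape[1]]=g[:,:792]; o[g.shape[0]:,:b.shape[1]]=b
print(o.shape,g.shape);cv2.imwrite("pics/crop1.png",o[:600])
E
```

```text
(624, 792, 3) (336, 792, 3)
```

View pics/crop1.png

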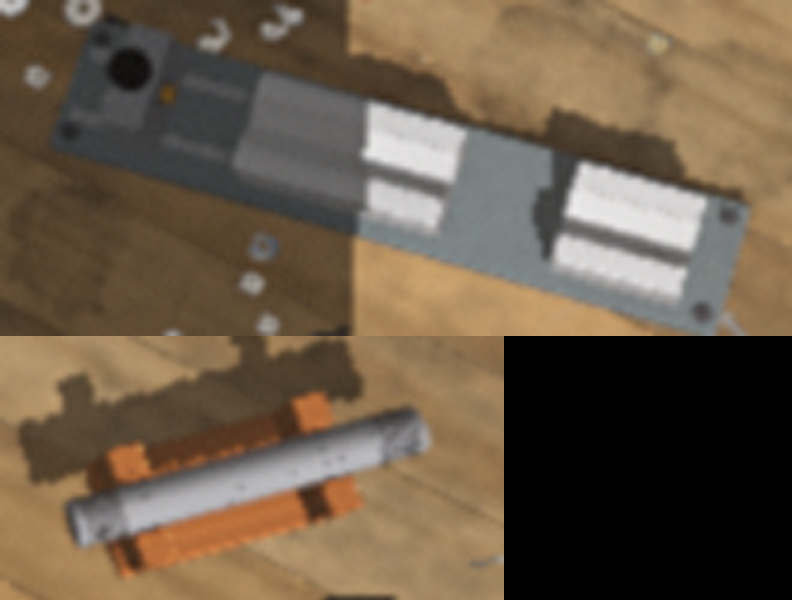

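The crop shows the gauge base corners at about (92,17), (748,203), (712,333) and (52,148), with the groove blocks white and the stop with its brass pin at (167,95). The axle ends are at about (72,523) and (427,432), both in crop pixels. Next I fit poses and check them by reprojection.

```bash
python3 - <<'E'
from h import *
from plant import optics
c=optics.capture("top"); s=optics.capture("scene")
G=lambda u,v:((u+.5)/4.8-.5+160,(v+.5)/4.8-.5+180)
A=lambda u,v:((u+.5)/4.8-.5+345,(v-336+.5)/4.8-.5+225)
B=cast(c,[G(92,17),G(748,203),G(712,333),G(52,148)],.010)
print(B.round(4),[np.linalg.norm(B[i]-B[(i+1)%4]).round(4) for i in range(4)])
m=B.mean(0);d=(B[0]-B[1])+(B[3]-B[2]);yaw=np.arctan2(d[1],d[0]);print("gauge",m,np.degrees(yaw))
T=np.array([[np.cos(yaw),-np.sin(yaw)],[np.sin(yaw),np.cos(yaw)]])
def W(x,y,z): return np.r_[m[:2]+T@[x/1e3,y/1e3],z/1e3]
E=cast(c,[A(72,523),A(427,432)],.036);print("axle",E,np.linalg.norm(E[0]-E[1]),E.mean(0))
# rest: corner tops etc
pts=[W(x,y,z) for x in(-130,-75,-25,65) for y in(-22,22) for z in (36,)]
base=[W(x,y,10) for x in(-150,150) for y in(-30,30)]
for n,cc in(("top",c),("scene",s)):
    im=cv2.resize(cc["img"],None,fx=3,fy=3,interpolation=cv2.INTER_CUBIC)
    for P,col in((pts,(0,0,255)),(base,(0,255,0)),(E,(255,0,255)),([W(100,0,40),W(-130,0,36-10),W(-150,0,10)],(255,255,0))):
        for q in proj(cc,P): cv2.circle(im,tuple(((q+.5)*3-.5).round().astype(int)),3,col,1)
    if n=="top": cut=im[500:860,480:1320][:, :800]
    else: cut=im[440:1010,600:1260]
    cv2.imwrite(f"pics/{n}1.png",cut[:600])
E
```

```text
[[ 0.6028  0.1516  0.01  ]
 [ 0.5102 -0.1319  0.01  ]
 [ 0.4543 -0.1137  0.01  ]
 [ 0.544   0.168   0.01  ]] [np.float64(0.2982), np.float64(0.0587), np.float64(0.2955), np.float64(0.0609)]
gauge [0.52783087 0.01851072 0.01      ] 72.12587587817544
axle [[ 0.41841883 -0.21140865  0.036     ]
 [ 0.4513016  -0.36070461  0.036     ]] 0.1528743222464081 [ 0.43486022 -0.28605663  0.036     ]
```

View pics/top1.png

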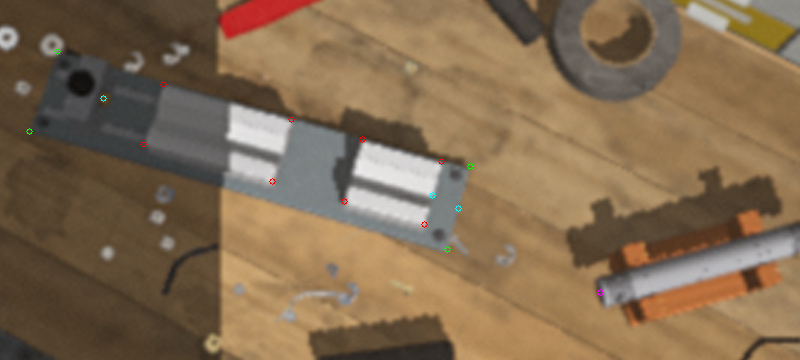

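View pics/scene1.png

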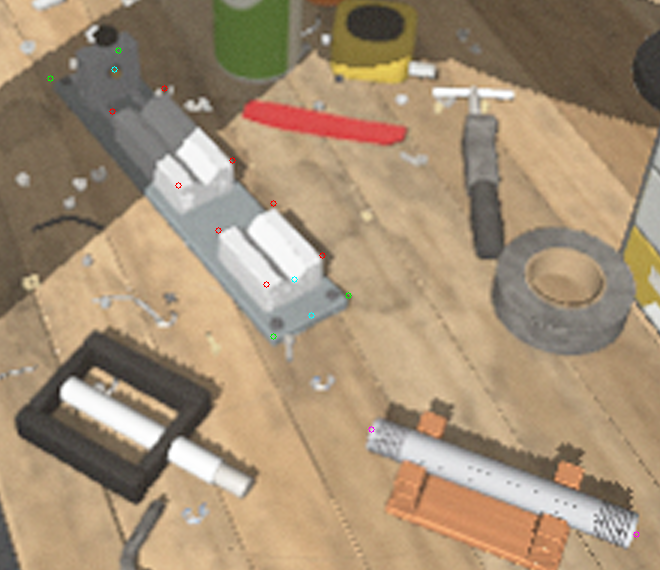

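The overlays put the gauge within about 3 mm and the axle within about 2 mm (length 152.9 against 150). I'll refine both with the wrist camera, after checking clearances to the cabinet, can and lamp and working out the first move.

```bash
cat >> h.py <<'E'
def move(st,pos,yaw):
    "shift in row units and turn (deg) from the current tool pose to pos, tool down at yaw"
    R=Ro.from_euler("xyz",st["eef_rot"],degrees=True); D=Ro.from_euler("xyz",[180,0,yaw],degrees=True)
    return (R.inv().apply(np.array(pos)-st["tcp_pos"])/.03).round(3),(R.inv()*D).as_rotvec(degrees=True).round(2)
E
python3 - <<'E'
from h import *
from plant import r,optics
c=optics.capture("top")
print("cab bottom/can base/drawer",cast(c,[(375,172),(440,205),(540,230),(213,160),(350,85)],0).round(3))
print("lamp rim @.35",cast(c,[(260,90),(300,107),(340,95)],.35).round(3))
print(move(r.get_state(),[.435,-.286,.26],-77.6))
E
```

```text
cab bottom/can base/drawer [[ 0.618 -0.266  0.   ]
 [ 0.54  -0.397  0.   ]
 [ 0.48  -0.599  0.   ]
 [ 0.656  0.081  0.   ]
 [ 0.824 -0.227  0.   ]]
lamp rim @.35 [[ 0.625 -0.031  0.35 ]
 [ 0.598 -0.084  0.35 ]
 [ 0.614 -0.14   0.35 ]]
(array([-11.668,   9.648,  -1.123]), array([ 4.000e-02,  3.000e-02, -8.797e+01]))
```

```bash
python3 -m crank '[{"xyz":[-1.5,1.2,-1.1],"delta_rot":[0,0,-10],"claw":0},{"xyz":[-3,2.4,-1.1],"delta_rot":[0,0,-20],"claw":0},{"xyz":[-4.5,3.6,-1.1],"delta_rot":[0,0,-30],"claw":0},{"xyz":[-6,4.8,-1.1],"delta_rot":[0,0,-40],"claw":0},{"xyz":[-7.5,6,-1.1],"delta_rot":[0,0,-50],"claw":0},{"xyz":[-9,7.2,-1.1],"delta_rot":[0,0,-60],"claw":0},{"xyz":[-10.4,8.4,-1.1],"delta_rot":[0,0,-70],"claw":0},{"xyz":[-11.2,9.2,-1.1],"delta_rot":[0,0,-79],"claw":0},{"xyz":[-11.67,9.65,-1.1],"delta_rot":[0,0,-88],"claw":0},{"xyz":[-11.67,9.65,-1.1],"delta_rot":[0,0,-88],"claw":0},{"xyz":[-11.67,9.65,-1.1],"delta_rot":[0,0,-88],"claw":0},{"xyz":[-11.67,9.65,-1.1],"delta_rot":[0,0,-88],"claw":0},{"xyz":[-11.67,9.65,-1.1],"delta_rot":[0,0,-88],"claw":0}]'
python3 - <<'E'
from h import *
from plant import r,optics
st=r.get_state(); c=optics.capture("wrist"); im=c["img"];cv2.imwrite("pics/w0.png",im)
print(st["tcp_pos"],st["eef_rot"],st["joints"])
E=np.array([[.4184,-.2114,.036],[.4513,-.3607,.036]])
print(proj(c,E,st))
t=optics.capture("top");s=optics.capture("scene")
for a,b in(((300,107),(345,46)),((260,90),(310,30))):
    L=[]
    for cc,p in((t,a),(s,b)):
        e,R=pose(cc);d=cast(cc,[p],-1)[0]-e;L.append((e,d/np.linalg.norm(d)))
    (e1,d1),(e2,d2)=L;k=np.linalg.lstsq(np.c_[d1,-d2],e2-e1,rcond=None)[0];print("lamp",e1+k[0]*d1,e2+k[1]*d2)
E
```

```text
time_s: 1.88
tcp_pos: [0.4347, -0.2867, 0.2595]
eef_rot: [180.0, 0.0, -77.7]
contact_force: [0.1, 0.4, 0.0]
gripper_width: 0.0876
gripper_force: 0.0
[ 0.43469791 -0.28665245  0.25953761] [ 1.79994321e+02  1.58369525e-03 -7.76751005e+01] [-1.17875682e+01  4.70121648e+00 -1.55936385e+01  9.32544696e-04
 -6.97109759e+01  2.41121444e+01]
[[276.39425526 245.39649142]
 [276.09110044 119.83351206]]
lamp [ 0.59379476 -0.08376377  0.35859579] [ 0.6035887  -0.0958157   0.36448256]
lamp [ 0.61352143 -0.03110362  0.37124776] [ 0.60923113 -0.02648163  0.36896042]
```

View pics/w0.png

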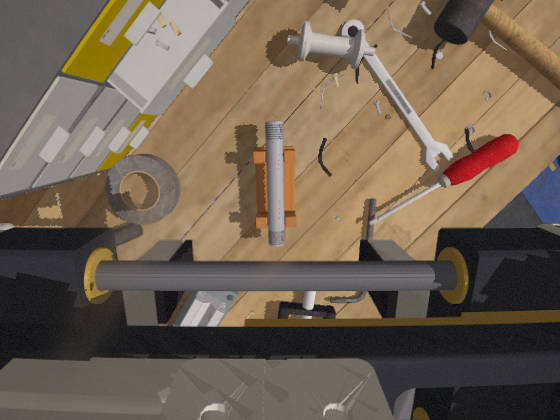

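The wrist view shows the axle at columns 265–286, rows 121–246, matching the predicted ends at (276,120) and (276,245). The lamp rim is near z=0.36, x≥0.59, so I'll stay low by the gauge. Next I refine the axle line from row midpoints.

```bash
python3 - <<'E'
from h import *
from plant import r,optics
st=r.get_state(); c=optics.capture("wrist"); im=c["img"][105:262,250:305].astype(int)
sat=im.max(2)-im.min(2)
m=((sat<28)&(im.max(2)>75)).astype(np.uint8)
n,l,s,_=cv2.connectedComponentsWithStats(m); i=1+s[1:,4].argmax(); print(s[i])
ys,xs=np.nonzero(l==i); box=cv2.minAreaRect(np.c_[xs+250,ys+105].astype(np.float32)); print(box)
rows=np.arange(14,134); mid=[xs[ys==y].mean()+250 for y in range(ys.min()+3,ys.max()-2)]
p=np.polyfit(np.arange(ys.min()+3,ys.max()-2)+105,mid,1)
y0,y1=ys.min()+105-.5,ys.max()+105+.5
E=cast(c,[(np.polyval(p,y0),y0),(np.polyval(p,y1),y1)],.036,st)
d=E[0]-E[1];print(E,np.linalg.norm(d),E.mean(0),np.degrees(np.arctan2(d[1],d[0])))
mm=E.mean(0);print(move(st,[mm[0],mm[1],.036-r.pinch_z],np.degrees(np.arctan2(d[1],d[0]))))
E
```

```text
[  15   16   20  126 2002]
((275.1439514160156, 183.46310424804688), (125.25740814208984, 17.668228149414062), 88.15238952636719)
[[ 0.45387155 -0.35919504  0.036     ]
 [ 0.41809043 -0.209762    0.036     ]] 0.15365716473412022 [ 0.43598099 -0.28447852  0.036     ] -76.53428940143608
(array([-0.055, -0.049,  8.078]), array([ 0.  ,  0.  , -1.09]))
```

```bash
python3 -m crank '[{"xyz":[-0.05,-0.05,1.5],"delta_rot":[0,0,-1.1],"claw":0.2},{"xyz":[-0.05,-0.05,3],"delta_rot":[0,0,-1.1],"claw":0.2},{"xyz":[-0.05,-0.05,4.5],"delta_rot":[0,0,-1.1],"claw":0.2},{"xyz":[-0.05,-0.05,5.8],"delta_rot":[0,0,-1.1],"claw":0.2},{"xyz":[-0.05,-0.05,6.8],"delta_rot":[0,0,-1.1],"claw":0.2},{"xyz":[-0.05,-0.05,7.4],"delta_rot":[0,0,-1.1],"claw":0.2},{"xyz":[-0.05,-0.05,7.8],"delta_rot":[0,0,-1.1],"claw":0.2},{"xyz":[-0.05,-0.05,8.05],"delta_rot":[0,0,-1.1],"claw":0.2},{"xyz":[-0.05,-0.05,8.05],"delta_rot":[0,0,-1.1],"claw":0.2},{"xyz":[-0.05,-0.05,8.05],"delta_rot":[0,0,-1.1],"claw":0.2}]' 20
python3 -m crank '[{"xyz":[0,0,0],"delta_rot":[0,0,0],"claw":1},{"xyz":[0,0,0],"delta_rot":[0,0,0],"claw":1},{"xyz":[0,0,0],"delta_rot":[0,0,0],"claw":1},{"xyz":[0,0,0],"delta_rot":[0,0,0],"claw":1},{"xyz":[0,0,0],"delta_rot":[0,0,0],"claw":1},{"xyz":[0,0,0],"delta_rot":[0,0,0],"claw":1},{"xyz":[0,0,0],"delta_rot":[0,0,0],"claw":1},{"xyz":[0,0,0],"delta_rot":[0,0,0],"claw":1}]' 20
```

```text
time_s: 3.32
tcp_pos: [0.4367, -0.2844, 0.0187]
eef_rot: [-179.9, -0.0, -76.5]
contact_force: [-0.6, 0.1, -0.6]
gripper_width: 0.07
gripper_force: 0.0
time_s: 4.32
tcp_pos: [0.436, -0.2843, 0.018]
eef_rot: [180.0, 0.0, -76.5]
contact_force: [-0.5, -1.1, 0.3]
gripper_width: 0.0195
gripper_force: 20.0
```

The axle is gripped (19.5 mm, 20 N). I'll lift it and carry it to a viewing pose beside the gauge on the robot side.

```bash
python3 -m crank '[{"xyz":[0,0,-0.3],"delta_rot":[0,0,0],"claw":1},{"xyz":[0,0,-0.8],"delta_rot":[0,0,0],"claw":1},{"xyz":[0,0,-1.6],"delta_rot":[0,0,0],"claw":1},{"xyz":[0,0,-2.6],"delta_rot":[0,0,0],"claw":1},{"xyz":[0,0,-3.6],"delta_rot":[0,0,0],"claw":1},{"xyz":[0,0,-3.6],"delta_rot":[0,0,0],"claw":1},{"xyz":[0,0,-3.6],"delta_rot":[0,0,0],"claw":1}]' 30
python3 - <<'E'
from h import *
from plant import r
print(move(r.get_state(),[.461,.072,.22],-107.9))
E
```

```text
time_s: 5.2
tcp_pos: [0.4358, -0.284, 0.126]
eef_rot: [-180.0, 0.0, -76.5]
contact_force: [0.2, 0.2, -4.2]
gripper_width: 0.019
gripper_force: 30.0
(array([-11.344,  -3.59 ,  -3.127]), array([-1.000e-02,  3.000e-02,  3.141e+01]))
```

```bash
python3 -m crank '[{"xyz":[-1,-0.3,-0.3],"delta_rot":[0,0,4],"claw":1},{"xyz":[-2.3,-0.7,-0.8],"delta_rot":[0,0,8],"claw":1},{"xyz":[-3.8,-1.2,-1.3],"delta_rot":[0,0,12],"claw":1},{"xyz":[-5.3,-1.7,-1.8],"delta_rot":[0,0,16],"claw":1},{"xyz":[-6.8,-2.2,-2.3],"delta_rot":[0,0,20],"claw":1},{"xyz":[-8.3,-2.7,-2.8],"delta_rot":[0,0,24],"claw":1},{"xyz":[-9.8,-3.2,-3.1],"delta_rot":[0,0,28],"claw":1},{"xyz":[-10.8,-3.5,-3.1],"delta_rot":[0,0,31.4],"claw":1},{"xyz":[-11.34,-3.6,-3.1],"delta_rot":[0,0,31.4],"claw":1},{"xyz":[-11.34,-3.6,-3.1],"delta_rot":[0,0,31.4],"claw":1},{"xyz":[-11.34,-3.6,-3.1],"delta_rot":[0,0,31.4],"claw":1},{"xyz":[-11.34,-3.6,-3.1],"delta_rot":[0,0,31.4],"claw":1}]'
python3 - <<'E'
from h import *
from plant import r,optics
st=r.get_state(); c=optics.capture("wrist"); im=c["img"];cv2.imwrite("pics/w1raw.png",im)
print(st)
import pickle;pickle.dump((c,st),open("w1.pkl","wb"))
cv2.imwrite("pics/w1.png",cv2.resize(im[0:260,70:370],None,fx=2.3,fy=2.3,interpolation=cv2.INTER_CUBIC))
E
```

```text
time_s: 6.7
tcp_pos: [0.4615, 0.0708, 0.2189]
eef_rot: [180.0, -0.0, -107.9]
contact_force: [-0.4, -0.6, -2.5]
gripper_width: 0.0191
gripper_force: 30.0
{'time_s': 6.7, 'joints': array([ 3.29747746e+01,  8.84990931e-01, -2.51412895e+01,  2.01781811e-04,
       -6.40032198e+01, -5.08988789e+01]), 'qd': array([-0.01798875,  0.01980323,  0.14162283,  0.07285274, -0.02159301,
       -0.29721338]), 'joint_torque': array([ 1.95271662e-01, -3.02543736e+01,  2.90635121e+01,  7.13625535e+00,
       -3.96623835e-02,  1.68468623e-02]), 'tcp_pos': array([0.46150332, 0.07078361, 0.21886793]), 'eef_rot': array([ 1.79981535e+02, -2.30075527e-02, -1.07924012e+02]), 'contact_force': array([-0.38713658, -0.56755901, -2.50853808]), 'moment': array([0.04810405, 0.0056766 , 0.0244907 ]), 'gripper_force': 29.99905675649643, 'gripper_width': 0.019063553627258967}
```

View pics/w1.png

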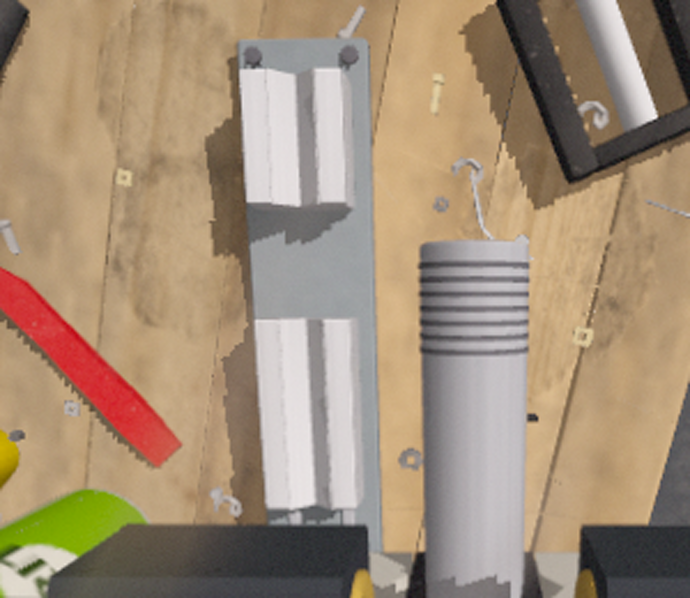

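The close view shows the gauge clearly. In crop pixels, the base end corners are at (238,40) and (370,39), the base's right edge runs to (381,540), the groove bottom runs from (298,78) to (314,505), and the block left edges go from (240,69) to (266,507). I'll cast these.

```bash
python3 - <<'E'
from h import *
import pickle; c,st=pickle.load(open("w1.pkl","rb"))
f=lambda *p:[((u+.5)/2.3-.5+70,(v+.5)/2.3-.5) for u,v in p]
m=np.array([.5278,.0185]);yaw=np.radians(72.13)
ex=np.array([np.cos(yaw),np.sin(yaw)]);ey=np.array([-ex[1],ex[0]])
def g(P): return np.c_[(P[:,:2]-m)@ex,(P[:,:2]-m)@ey].round(4)*1000
for n,z,p in(("base corners (-150,-30)(-150,30), edge y30",.01,f((238,40),(370,39),(381,540))),
 ("groove bottom (-130,0)(-75?)(65,0)",.02586,f((298,78),(306,206),(314,505))),
 ("left edges -22: -130 -75 -25 65",.036,f((240,69),(246,204),(255,318),(266,507)))):
    print(n,g(cast(c,p,z,st)).tolist())
E
```

```text
base corners (-150,-30)(-150,30), edge y30 [[-150.5, -28.6], [-150.10000000000002, 31.3], [87.4, 29.1]]
groove bottom (-130,0)(-75?)(65,0) [[-129.89999999999998, 1.4], [-76.39999999999999, 2.4], [63.70000000000001, -1.3]]
left edges -22: -130 -75 -25 65 [[-131.20000000000002, -20.9], [-76.39999999999999, -21.8], [-27.3, -21.1], [61.699999999999996, -22.3]]
```

```bash
python3 - <<'E'
from h import *
import pickle; c,st=pickle.load(open("w1.pkl","rb"))
e=cast(c,[((475.5+.5)/2.3-.5+70,(242.5)/2.3-.5)],.237,st)[0]
R=Ro.from_euler("xyz",st["eef_rot"],degrees=True);print("axle end in tool",R.inv().apply(e-st["tcp_pos"]))
from plant import r
m=np.array([.5278,.0185]);y=np.radians(72.13)
T=np.array([[np.cos(y),-np.sin(y)],[np.sin(y),np.cos(y)]]);P=m+T@[-.051,.0004];print(P)
for z in(.085,.022): print(move(r.get_state(),[*P,z],-108.4))
E
```

```text
axle end in tool [ 0.07624076 -0.00081993 -0.01810172]
[ 0.51176952 -0.02991677]
(array([ 2.681, -2.627,  4.466]), array([ 0.01, -0.01,  0.47]))
(array([ 2.68 , -2.627,  6.566]), array([ 0.01, -0.01,  0.47]))
```

```bash
python3 -m crank '[{"xyz":[0,0,1],"delta_rot":[0,0,0.5],"claw":1},{"xyz":[0.3,-0.3,2.3],"delta_rot":[0,0,0.5],"claw":1},{"xyz":[0.9,-0.9,3.6],"delta_rot":[0,0,0.5],"claw":1},{"xyz":[1.8,-1.8,4.4],"delta_rot":[0,0,0.5],"claw":1},{"xyz":[2.4,-2.4,4.5],"delta_rot":[0,0,0.5],"claw":1},{"xyz":[2.68,-2.63,4.6],"delta_rot":[0,0,0.5],"claw":1},{"xyz":[2.68,-2.63,5],"delta_rot":[0,0,0.5],"claw":1},{"xyz":[2.68,-2.63,5.5],"delta_rot":[0,0,0.5],"claw":1},{"xyz":[2.68,-2.63,5.9],"delta_rot":[0,0,0.5],"claw":1},{"xyz":[2.68,-2.63,6.2],"delta_rot":[0,0,0.5],"claw":1},{"xyz":[2.68,-2.63,6.3],"delta_rot":[0,0,0.5],"claw":1},{"xyz":[2.68,-2.63,6.3],"delta_rot":[0,0,0.5],"claw":1},{"xyz":[2.68,-2.63,6.3],"delta_rot":[0,0,0.5],"claw":1}]'
python3 - <<'E'
from h import *
from plant import r,optics
print(move(r.get_state(),[.51177,-.02992,.022],-108.4))
c=optics.capture("top");a=cv2.resize(c["img"][170:260,160:330],None,fx=3.5,fy=3.5,interpolation=cv2.INTER_CUBIC)
c=optics.capture("wrist");b=cv2.resize(c["img"][0:240,150:420],None,fx=1.2,fy=1.2)
o=np.zeros((a.shape[0]+b.shape[0],max(a.shape[1],b.shape[1]),3),np.uint8);o[:a.shape[0],:a.shape[1]]=a;o[a.shape[0]:,:b.shape[1]]=b
cv2.imwrite("pics/pl.png",o);print(o.shape)
E
```

```text
time_s: 8.38
tcp_pos: [0.5124, -0.0289, 0.0304]
eef_rot: [-180.0, 0.0, -108.4]
contact_force: [0.0, -0.1, -1.8]
gripper_width: 0.0189
gripper_force: 30.0
(array([0.039, 0.009, 0.282]), array([-0.04,  0.02,  0.04]))
(603, 595, 3)
```

View pics/pl.png

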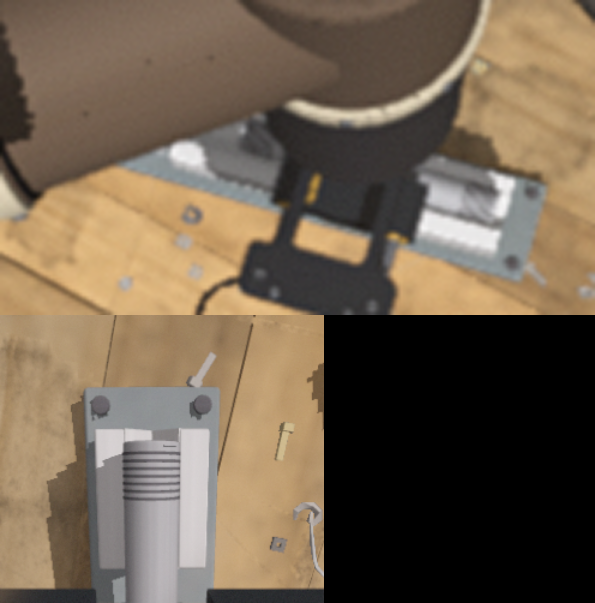

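The axle hangs centred over the groove, with its end about 5 mm inside the block's entry end. Now I lower it gently.

```bash
python3 -m crank '[{"xyz":[0,0,0.06],"delta_rot":[0,0,0],"claw":1},{"xyz":[0,0,0.12],"delta_rot":[0,0,0],"claw":1},{"xyz":[0,0,0.18],"delta_rot":[0,0,0],"claw":1},{"xyz":[0,0,0.22],"delta_rot":[0,0,0],"claw":1},{"xyz":[0,0,0.24],"delta_rot":[0,0,0],"claw":1},{"xyz":[0,0,0.24],"delta_rot":[0,0,0],"claw":1}]'
```

```text
time_s: 9.22
tcp_pos: [0.512, -0.029, 0.0228]
eef_rot: [180.0, -0.0, -108.4]
contact_force: [-0.3, 0.1, -3.4]
gripper_width: 0.0193
gripper_force: 30.0
```

```bash
python3 -m crank '[{"xyz":[0,0,0.015],"delta_rot":[0,0,0],"claw":1},{"xyz":[0,0,0.03],"delta_rot":[0,0,0],"claw":1},{"xyz":[0,0,0.03],"delta_rot":[0,0,0],"claw":1}]'
```

```text
time_s: 9.6
tcp_pos: [0.5121, -0.029, 0.0223]
eef_rot: [-180.0, 0.0, -108.4]
contact_force: [-2.4, 1.2, 3.8]
gripper_width: 0.0192
gripper_force: 30.0
```

The groove is now bearing the axle (force went from −2 to +3.8 N). Release gently.

```bash
python3 -m crank '[{"xyz":[0,0,0],"delta_rot":[0,0,0],"claw":1},{"xyz":[0,0,0],"delta_rot":[0,0,0],"claw":1},{"xyz":[0,0,0],"delta_rot":[0,0,0],"claw":0.7},{"xyz":[0,0,0],"delta_rot":[0,0,0],"claw":0.5},{"xyz":[0,0,0],"delta_rot":[0,0,0],"claw":0.4},{"xyz":[0,0,0],"delta_rot":[0,0,0],"claw":0.4},{"xyz":[0,0,-0.3],"delta_rot":[0,0,0],"claw":0.4},{"xyz":[0,0,-1],"delta_rot":[0,0,0],"claw":0.4},{"xyz":[0,0,-2],"delta_rot":[0,0,0],"claw":0.4},{"xyz":[0,0,-2.5],"delta_rot":[0,0,0],"claw":0.6},{"xyz":[0,0,-2.5],"delta_rot":[0,0,0],"claw":1},{"xyz":[0,0,-2.5],"delta_rot":[0,0,0],"claw":1},{"xyz":[0,0,-2.5],"delta_rot":[0,0,0],"claw":1},{"xyz":[0,0,-2.5],"delta_rot":[0,0,0],"claw":1}]' 5
python3 - <<'E'
from h import *
from plant import r,optics
st=r.get_state();c=optics.capture("wrist");b=c["img"][0:240,150:420]
# end of axle: dark bands / bright
import pickle;pickle.dump((c,st),open("w2.pkl","wb"))
cv2.imwrite("pics/w2.png",cv2.resize(b,None,fx=2.4,fy=2.4,interpolation=cv2.INTER_CUBIC))
y=np.radians(71.63);P=np.array([.51177,-.02992])
# tool over gauge x=-150 -> 100mm behind finger gap
for gx in(-150,):
    Q=P+(gx+50)/1e3*np.array([np.cos(y),np.sin(y)]);print(Q,move(st,[*Q,.075],-108.4),move(st,[*Q,.0395],-108.4))
E
```

```text
time_s: 11.35
tcp_pos: [0.5117, -0.0291, 0.0962]
eef_rot: [179.9, -0.0, -108.4]
contact_force: [0.6, -0.7, 0.0]
gripper_width: 0.0082
gripper_force: 0.0
[ 0.48025478 -0.12482412] (array([ 3.357, -0.011,  0.711]), array([ 0.06, -0.05,  0.03])) (array([ 3.356, -0.012,  1.894]), array([ 0.06, -0.05,  0.03]))
```

View pics/w2.png

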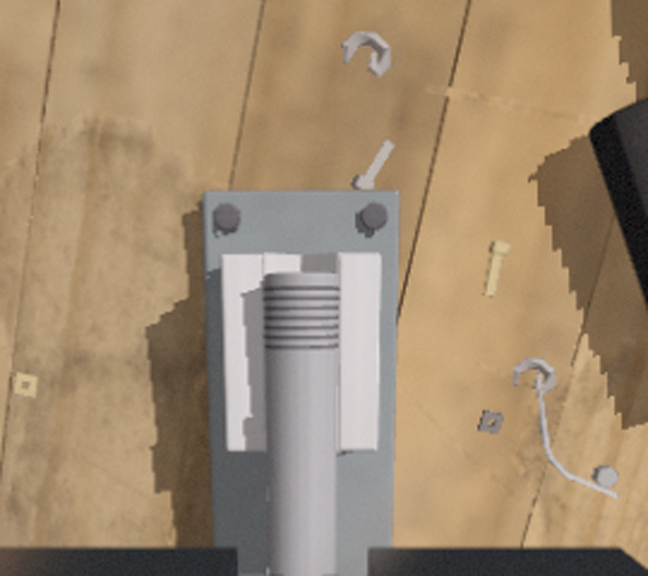

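The axle lies seated in the groove with its end about 5 mm inside the entry. I go behind it with the fingers shut and come down.

```bash
python3 -m crank '[{"xyz":[1,0,0],"delta_rot":[0,0,0],"claw":1},{"xyz":[2.2,0,0],"delta_rot":[0,0,0],"claw":1},{"xyz":[3.1,0,0],"delta_rot":[0,0,0],"claw":1},{"xyz":[3.35,-0.01,0.4],"delta_rot":[0,0,0],"claw":1},{"xyz":[3.35,-0.01,1],"delta_rot":[0,0,0],"claw":1},{"xyz":[3.35,-0.01,1.5],"delta_rot":[0,0,0],"claw":1},{"xyz":[3.35,-0.01,1.8],"delta_rot":[0,0,0],"claw":1},{"xyz":[3.35,-0.01,1.88],"delta_rot":[0,0,0],"claw":1},{"xyz":[3.35,-0.01,1.88],"delta_rot":[0,0,0],"claw":1},{"xyz":[3.35,-0.01,1.88],"delta_rot":[0,0,0],"claw":1}]' 20
python3 - <<'E'
from h import *
from plant import r,optics
st=r.get_state();y=np.radians(71.63);P=np.array([.51195,-.0292]);d=st["tcp_pos"][:2]-P
print(st["tcp_pos"],st["eef_rot"],"along",d@[np.cos(y),np.sin(y)],"lat",d@[-np.sin(y),np.cos(y)],st["contact_force"])
# stop estimate: brass pin root in first top image z=.04
c=cv2.imread("pics/top0.png");t=optics.capture("top")
p=cast(t,[(160+167.5/4.8-.5,180+95.5/4.8-.5)],.04)[0];print("pin x gauge",(p[:2]-P)@[np.cos(y),np.sin(y)]*1000-50)
E
```

```text
time_s: 12.65
tcp_pos: [0.4811, -0.1244, 0.041]
eef_rot: [-180.0, 0.0, -108.4]
contact_force: [-0.4, -0.3, -0.1]
gripper_width: 0.0001
gripper_force: 0.0
[ 0.48108232 -0.12437155  0.04099692] [-1.79953958e+02  2.04847843e-02 -1.08363243e+02] along -0.10004973811795789 lat -0.000698821062733234 [-0.39744811 -0.32076365 -0.11080086]
pin x gauge 99.4776599305307
```

```bash
python3 -m crank '[{"xyz":[-0.05,0.01,0.01],"delta_rot":[0,0,0],"claw":1},{"xyz":[-0.1,0.01,0.02],"delta_rot":[0,0,0],"claw":1},{"xyz":[-0.15,0.02,0.03],"delta_rot":[0,0,0],"claw":1},{"xyz":[-0.2,0.02,0.03],"delta_rot":[0,0,0],"claw":1},{"xyz":[-0.25,0.02,0.03],"delta_rot":[0,0,0],"claw":1},{"xyz":[-0.3,0.02,0.03],"delta_rot":[0,0,0],"claw":1},{"xyz":[-0.35,0.02,0.03],"delta_rot":[0,0,0],"claw":1},{"xyz":[-0.4,0.02,0.03],"delta_rot":[0,0,0],"claw":1},{"xyz":[-0.45,0.02,0.03],"delta_rot":[0,0,0],"claw":1},{"xyz":[-0.5,0.02,0.03],"delta_rot":[0,0,0],"claw":1},{"xyz":[-0.55,0.02,0.03],"delta_rot":[0,0,0],"claw":1},{"xyz":[-0.6,0.02,0.03],"delta_rot":[0,0,0],"claw":1},{"xyz":[-0.65,0.02,0.03],"delta_rot":[0,0,0],"claw":1},{"xyz":[-0.7,0.02,0.03],"delta_rot":[0,0,0],"claw":1},{"xyz":[-0.75,0.02,0.03],"delta_rot":[0,0,0],"claw":1},{"xyz":[-0.8,0.02,0.03],"delta_rot":[0,0,0],"claw":1},{"xyz":[-0.85,0.02,0.03],"delta_rot":[0,0,0],"claw":1},{"xyz":[-0.9,0.02,0.03],"delta_rot":[0,0,0],"claw":1}]'
```

```text
time_s: 14.95
tcp_pos: [0.4886, -0.0986, 0.0396]
eef_rot: [180.0, -0.0, -108.4]
contact_force: [-0.2, -2.6, -0.6]
gripper_width: 0.0005
gripper_force: 1.3
```

The push is on (2.6 N, groove friction). The stop face should be near gauge x≈102, about 65 mm on, so I go 39 mm further.

```bash
python3 -m crank '[{"xyz":[-0.065,0,0],"delta_rot":[0,0,0],"claw":1},{"xyz":[-0.13,0,0],"delta_rot":[0,0,0],"claw":1},{"xyz":[-0.195,0,0],"delta_rot":[0,0,0],"claw":1},{"xyz":[-0.26,0,0],"delta_rot":[0,0,0],"claw":1},{"xyz":[-0.325,0,0],"delta_rot":[0,0,0],"claw":1},{"xyz":[-0.39,0,0],"delta_rot":[0,0,0],"claw":1},{"xyz":[-0.455,0,0],"delta_rot":[0,0,0],"claw":1},{"xyz":[-0.52,0,0],"delta_rot":[0,0,0],"claw":1},{"xyz":[-0.585,0,0],"delta_rot":[0,0,0],"claw":1},{"xyz":[-0.65,0,0],"delta_rot":[0,0,0],"claw":1},{"xyz":[-0.715,0,0],"delta_rot":[0,0,0],"claw":1},{"xyz":[-0.78,0,0],"delta_rot":[0,0,0],"claw":1},{"xyz":[-0.845,0,0],"delta_rot":[0,0,0],"claw":1},{"xyz":[-0.91,0,0],"delta_rot":[0,0,0],"claw":1},{"xyz":[-0.975,0,0],"delta_rot":[0,0,0],"claw":1},{"xyz":[-1.04,0,0],"delta_rot":[0,0,0],"claw":1},{"xyz":[-1.105,0,0],"delta_rot":[0,0,0],"claw":1},{"xyz":[-1.17,0,0],"delta_rot":[0,0,0],"claw":1},{"xyz":[-1.235,0,0],"delta_rot":[0,0,0],"claw":1},{"xyz":[-1.3,0,0],"delta_rot":[0,0,0],"claw":1}]'
python3 - <<'E'
from h import *
from plant import r
st=r.get_state();y=np.radians(71.63);P=np.array([.51195,-.0292]);d=st["tcp_pos"][:2]-P
print("gauge x",d@[np.cos(y),np.sin(y)]*1e3-50,"lat",d@[-np.sin(y),np.cos(y)],st["contact_force"],st["tcp_pos"][2])
E
```

```text
time_s: 17.45
tcp_pos: [0.501, -0.0616, 0.0397]
eef_rot: [-180.0, -0.0, -108.4]
contact_force: [-2.1, -2.4, 0.7]
gripper_width: 0.0006
gripper_force: 1.2
gauge x -84.1553915992757 lat 0.00020455404181215532 [-2.14744256 -2.39928726  0.71424688] 0.039656271086315684
```

```bash
python3 -m crank '[{"xyz":[-0.03,0,0],"delta_rot":[0,0,0],"claw":1},{"xyz":[-0.06,0,0],"delta_rot":[0,0,0],"claw":1},{"xyz":[-0.09,0,0],"delta_rot":[0,0,0],"claw":1},{"xyz":[-0.12,0,0],"delta_rot":[0,0,0],"claw":1},{"xyz":[-0.15,0,0],"delta_rot":[0,0,0],"claw":1},{"xyz":[-0.18,0,0],"delta_rot":[0,0,0],"claw":1},{"xyz":[-0.21,0,0],"delta_rot":[0,0,0],"claw":1},{"xyz":[-0.24,0,0],"delta_rot":[0,0,0],"claw":1},{"xyz":[-0.27,0,0],"delta_rot":[0,0,0],"claw":1},{"xyz":[-0.3,0,0],"delta_rot":[0,0,0],"claw":1},{"xyz":[-0.33,0,0],"delta_rot":[0,0,0],"claw":1},{"xyz":[-0.36,0,0],"delta_rot":[0,0,0],"claw":1},{"xyz":[-0.39,0,0],"delta_rot":[0,0,0],"claw":1},{"xyz":[-0.42,0,0],"delta_rot":[0,0,0],"claw":1},{"xyz":[-0.45,0,0],"delta_rot":[0,0,0],"claw":1}]'
python3 - <<'E'
from h import *
from plant import r,optics
st=r.get_state();y=np.radians(71.63);P=np.array([.51195,-.0292]);d=st["tcp_pos"][:2]-P
print("gauge x",d@[np.cos(y),np.sin(y)]*1e3-50,"lat",d@[-np.sin(y),np.cos(y)],st["contact_force"],st["tcp_pos"][2])
c=optics.capture("scene");cv2.imwrite("pics/s2.png",cv2.resize(c["img"][130:270,180:350],None,fx=4,fy=4,interpolation=cv2.INTER_CUBIC))
E
```

```text
time_s: 19.32
tcp_pos: [0.5051, -0.0488, 0.0396]
eef_rot: [180.0, -0.0, -108.4]
contact_force: [-2.0, -1.9, 0.3]
gripper_width: 0.0003
gripper_force: 1.5
gauge x -70.79917762307328 lat 0.0002898302449068791 [-2.0181757  -1.86450544  0.31887729] 0.03964564162940776
```

View pics/s2.png

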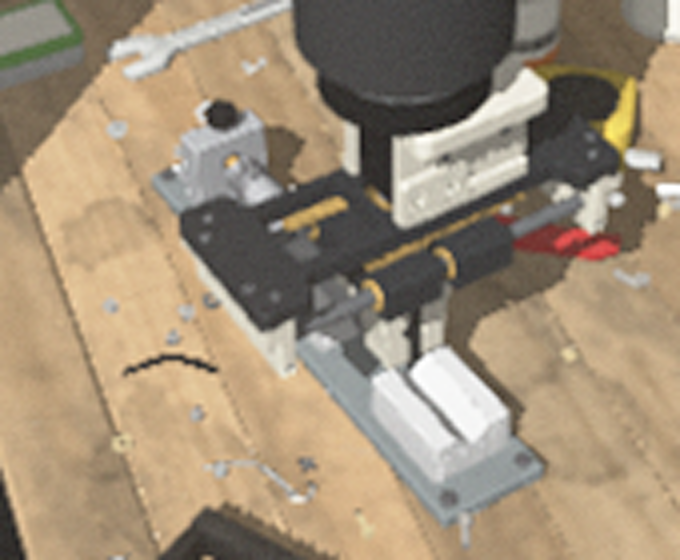

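The axle's tip at (265,185) is nearing the stop, and the brass pin at (232,160) is still clear of it. From here I push slowly and watch the force.

```bash
python3 -m crank '[{"xyz":[-0.02,0,0],"delta_rot":[0,0,0],"claw":1},{"xyz":[-0.04,0,0],"delta_rot":[0,0,0],"claw":1},{"xyz":[-0.06,0,0],"delta_rot":[0,0,0],"claw":1},{"xyz":[-0.08,0,0],"delta_rot":[0,0,0],"claw":1},{"xyz":[-0.1,0,0],"delta_rot":[0,0,0],"claw":1},{"xyz":[-0.12,0,0],"delta_rot":[0,0,0],"claw":1},{"xyz":[-0.14,0,0],"delta_rot":[0,0,0],"claw":1},{"xyz":[-0.16,0,0],"delta_rot":[0,0,0],"claw":1},{"xyz":[-0.18,0,0],"delta_rot":[0,0,0],"claw":1},{"xyz":[-0.2,0,0],"delta_rot":[0,0,0],"claw":1}]'
python3 -m crank '[{"xyz":[-0.02,0,0],"delta_rot":[0,0,0],"claw":1},{"xyz":[-0.04,0,0],"delta_rot":[0,0,0],"claw":1},{"xyz":[-0.06,0,0],"delta_rot":[0,0,0],"claw":1}]'
python3 -m crank '[{"xyz":[-0.02,0,0],"delta_rot":[0,0,0],"claw":1},{"xyz":[-0.04,0,0],"delta_rot":[0,0,0],"claw":1}]'
```

```text
time_s: 20.62
tcp_pos: [0.507, -0.0432, 0.0397]
eef_rot: [180.0, -0.0, -108.4]
contact_force: [-3.0, -2.5, 0.8]
gripper_width: 0.0003
gripper_force: 1.7
time_s: 21.0
tcp_pos: [0.5076, -0.0415, 0.0396]
eef_rot: [180.0, -0.0, -108.4]
contact_force: [-2.4, -2.2, 1.6]
gripper_width: 0.0005
gripper_force: 1.8
time_s: 21.25
tcp_pos: [0.508, -0.0403, 0.0397]
eef_rot: [180.0, -0.0, -108.4]
contact_force: [-2.6, -3.1, 1.4]
gripper_width: 0.0003
gripper_force: 1.8
```

```bash
python3 -m crank '[{"xyz":[-0.015,0,0],"delta_rot":[0,0,0],"claw":1},{"xyz":[-0.03,0,0],"delta_rot":[0,0,0],"claw":1}]'
```

```text
time_s: 21.5
tcp_pos: [0.5083, -0.0394, 0.0397]
eef_rot: [180.0, -0.0, -108.4]
contact_force: [-3.1, -2.7, 0.9]
gripper_width: 0.0006
gripper_force: 1.9
```

```bash
python3 -m crank '[{"xyz":[-0.015,0,0],"delta_rot":[0,0,0],"claw":1}]'
```

```text
time_s: 21.62
tcp_pos: [0.5084, -0.039, 0.0396]
eef_rot: [180.0, -0.0, -108.4]
contact_force: [-3.0, -3.2, 0.2]
gripper_width: 0.0008
gripper_force: 1.9
```

```bash
python3 -m crank '[{"xyz":[-0.015,0,0],"delta_rot":[0,0,0],"claw":1},{"xyz":[-0.03,0,0],"delta_rot":[0,0,0],"claw":1}]'
```

```text
time_s: 21.88
tcp_pos: [0.5084, -0.0386, 0.0396]
eef_rot: [180.0, -0.0, -108.4]
contact_force: [-3.1, -6.9, 1.5]
gripper_width: 0.0003
gripper_force: 3.8
```

```bash
python3 -m crank '[{"xyz":[-0.015,0,0],"delta_rot":[0,0,0],"claw":1},{"xyz":[-0.03,0,0],"delta_rot":[0,0,0],"claw":1}]'
```

```text
time_s: 22.12
tcp_pos: [0.5084, -0.0384, 0.0396]
eef_rot: [179.9, -0.1, -108.4]
contact_force: [-2.3, -11.5, 2.9]
gripper_width: 0.0004
gripper_force: 5.8
```

Contact with the stop: the force climbs to about 11.6 N along the groove. I ease off slightly and hold.

```bash
python3 -m crank '[{"xyz":[0.015,0,0],"delta_rot":[0,0,0],"claw":1},{"xyz":[0.015,0,0],"delta_rot":[0,0,0],"claw":1},{"xyz":[0.015,0,0],"delta_rot":[0,0,0],"claw":1},{"xyz":[0.015,0,0],"delta_rot":[0,0,0],"claw":1},{"xyz":[0.015,0,0],"delta_rot":[0,0,0],"claw":1},{"xyz":[0.015,0,0],"delta_rot":[0,0,0],"claw":1},{"xyz":[0.015,0,0],"delta_rot":[0,0,0],"claw":1},{"xyz":[0.015,0,0],"delta_rot":[0,0,0],"claw":1}]'
```

```text
time_s: 23.12
tcp_pos: [0.5084, -0.0385, 0.0396]
eef_rot: [180.0, -0.1, -108.4]
contact_force: [-3.3, -7.9, 2.5]
gripper_width: 0.0003
gripper_force: 4.2
```

It held about 8.5 N for a second. Retreat straight back, then up and aside, and look.

```bash
python3 -m crank '[{"xyz":[0,0,0],"delta_rot":[0,0,0],"claw":1},{"xyz":[0,0,0],"delta_rot":[0,0,0],"claw":1},{"xyz":[0.03,0,0],"delta_rot":[0,0,0],"claw":1},{"xyz":[0.08,0,0],"delta_rot":[0,0,0],"claw":1},{"xyz":[0.2,0,0],"delta_rot":[0,0,0],"claw":1},{"xyz":[0.4,0,0],"delta_rot":[0,0,0],"claw":1},{"xyz":[0.7,0,-0.1],"delta_rot":[0,0,0],"claw":1},{"xyz":[0.9,0,-0.6],"delta_rot":[0,0,0],"claw":1},{"xyz":[0.9,0,-1.6],"delta_rot":[0,0,0],"claw":1},{"xyz":[1.3,1,-2.4],"delta_rot":[0,0,0],"claw":1},{"xyz":[2.5,2.2,-3],"delta_rot":[0,0,0],"claw":1},{"xyz":[4,3.2,-4],"delta_rot":[0,0,0],"claw":1},{"xyz":[5.5,3.6,-5],"delta_rot":[0,0,0],"claw":1},{"xyz":[7,3.6,-5],"delta_rot":[0,0,0],"claw":1},{"xyz":[8,3.6,-5],"delta_rot":[0,0,0],"claw":1},{"xyz":[8,3.6,-5],"delta_rot":[0,0,0],"claw":1},{"xyz":[8,3.6,-5],"delta_rot":[0,0,0],"claw":1}]'
python3 - <<'E'
from h import *
from plant import r,optics
a=optics.capture("scene")["img"];b=optics.capture("top")["img"]
a=cv2.resize(a[130:230,190:340],None,fx=4,fy=4,interpolation=cv2.INTER_CUBIC)[:, :600]
b=cv2.resize(b[175:250,160:320],None,fx=3.75,fy=2.66,interpolation=cv2.INTER_CUBIC)
cv2.imwrite("pics/end.png",np.vstack([a,cv2.resize(b,(600,200))]))
E
```

```text
time_s: 25.25
tcp_pos: [0.3306, -0.2316, 0.1903]
eef_rot: [-179.9, 0.0, -108.4]
contact_force: [1.0, 0.6, 0.4]
gripper_width: 0.0001
gripper_force: 0.0
```

View pics/end.png

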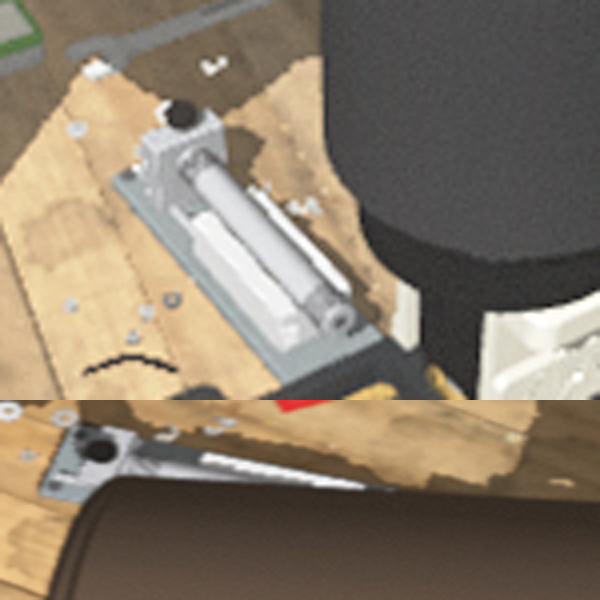

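The scene view shows the axle lying in the groove, its far end at (200,160) bearing on the stop with no brass pin showing. Its near end at (340,320) is free, and the robot is clear.

```bash
python3 -c "
from plant import job
print(job.close_job())"
```

```text
the job is handed in; nothing more can be done
None
```

The axle lies in the gauge's groove against the end stop with no brass pin showing; it was held there at about 8.5 N (11.9 N at most in the readings) and let go, the robot stands clear, and the job is handed in at about 25 s.

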